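# Free the tight clamping wedge and put it in the blue bin

### The job

The red-tailed wooden wedge is jammed tight in the clamping jig. While more than a third of its seated length is still in the slot, work it loose by rocking its tail end about a centimetre to the left, then as far to the right, then left and right again (as seen from the robot), easing it out along its own slope. Then draw it free, lower it into the blue parts bin and let go, leaving the bottle and jar where they are.

Things in the scene. Friction and masses are not known exactly. Their poses are not given: they have to be found in the camera images.
- jig: Wooden clamping jig fixed to the bench; origin on the bench under the slot's mouth, z up, x TOWARDS the robot (give or take 0.35 rad of yaw), y to the robot's right. Grey base board 180 x 290 mm (x -80 to 100), 20 mm high. Clamp body, y within 72 mm, is 85 mm high, rising to 125 mm at x = 40 to 70 mm. The slot's outward direction leans 30 degrees from vertical, away from the robot: (-0.5, 0, 0.866) in the jig frame.
- slot_mouth (a point): Centre of the slot's mouth, 91 mm above the bench. The slot is 65 mm deep and 52 mm wide (8 mm play each side of the wedge). A sprung batten presses the wedge on a fixed bed with about 45 N; it follows the wedge inward for 4 mm, then stops, so the wedge is loose once drawn out some 35 mm.
- bar_mid (a point): Middle of the jig's level steel carrying bar, 20 mm thick, running along jig y at jig x = 6 mm, axis 238 mm above the bench, on posts at y = +-125 mm. It hangs above the wedge's tail, so the gripper must come in tilted along the wedge's slope, from the far side of the bar (fingers pointing down and back towards the robot).
- wedge: Loose wooden wedge, 140 x 36 mm, 0.15 kg, thinning 1:8 to 12.5 mm at the nose; red tail block 36 x 22 mm in section, 66 mm long. Origin at the grip centre in the tail. z runs along it towards the tail (at the start the slot's outward direction), y across its 36 mm width (at the start jig y; grip across this, firmly), x square to its wide faces. At the start 60 mm is in the slot, 80 mm stands out.
- wedge_tail (a point): Middle of the wedge's tail end (25 mm along +z from the wedge's origin). Rocking swings this point 5 mm or more to each side in jig y: turn the wedge 3 to 7 degrees about its x axis, pivoting about 85 mm from its origin towards the nose (30 mm inside the slot). Drawn out 4 mm with each swing it resists with 10 to 25 N; a straight pull takes about 40 N.
- wedge_nose (a point): Middle of the wedge's nose, its thin end (115 mm along -z from the wedge's origin).
- wedge_mid (a point): Middle of the wedge's length (45 mm along -z from the wedge's origin).
- blue_bin: Blue open parts bin, fixed to the bench, 170 (x) x 130 (y) x 80 mm high, walls and floor 4 mm; origin under its centre. It stands either left or right of the jig, the orange one on the other side.
- orange_bin: Orange bin of the same size and kind, fixed: not for the wedge; origin under its centre.
- glue: Bystander: white glue bottle, 64 mm across, 170 mm high; origin under its centre.
- jar: Bystander: glass jar with a steel lid, 70 mm across, 90 mm high; origin under its centre.
There are look-alikes about, which are no part of the job. Of the things shaped like the wedge, the wooden one is meant. Of the things that look like the blue_bin, the smaller one is meant.

How it is judged:
On the way, in this order (a step that is already met when the one before it is completed fails the run):
1. with its nose still at least 20 mm inside the slot, the wedge's tail end is rocked at least 5 mm to the left (as the robot looks at it: -y of the jig) (z of wedge_nose in the frame of slot_mouth below -0.0195 m and distance between wedge_nose and slot_mouth below 0.08 m and y of wedge_tail in the frame of jig below -0.005 m), for 0.05 s.
2. then, still in the slot, at least 5 mm to the right (z of wedge_nose in the frame of slot_mouth below -0.0195 m and distance between wedge_nose and slot_mouth below 0.08 m and y of wedge_tail in the frame of jig above 0.005 m), for 0.05 s.
3. then, still in the slot, at least 5 mm to the left again (all of step 1), for 0.05 s.
At the end, for the whole second after the job is handed in: The wedge is released and at rest in the blue bin: the middle of its length is within the bin's outline and less than 100 mm above the bench (it may lie, lean or stand there). Bottle and jar are within 30 mm of where they were (x of wedge_mid in the frame of blue_bin between -0.085 and 0.085 m and y of wedge_mid in the frame of blue_bin between -0.065 and 0.065 m and z of wedge_mid in the frame of blue_bin below 0.1 m and linear speed of wedge below 0.03 m/s); the robot touches nothing.
It fails at once if the glue bottle or the jar is moved more than 30 mm (distance of any of glue, jar from where it was at the start of the episode above 0.03 m).
It also fails if it takes over 54 s, if anything falls off the work surface, if the arm or the gripper's body presses on something with over 40 N, if the wrist force passes 120 N, or if a joint passes its speed limit or range.

### The arm

A 6-joint arm with a two-finger parallel gripper is mounted at the origin on the work surface. World frame = base frame: x ahead of the robot, y to its left, z up, the work surface at z = 0. Lengths are in m, angles in rad, forces in N, time in s.
With the tool pointing down it reaches from about 0.425 to 0.95 m from the base axis. Payload 3.5 kg.
Tool frame: the origin (TCP) lies on the centre line of the jaws, within the pads' length; the fingertips stand 8 mm ahead of it and the grasp point (between the pads) lies 11 mm behind it (manip.finger_overhang is the distance from the TCP to the fingertips, in m); x points along the fingers, z is the direction in which the jaws open and shut, and the axes are right-handed (so a half turn about x gives the same grasp; the last joint's range is limited). The gripper opens to 85 mm and grips with 20 to 120 N. Pads are 22 mm wide; open, the fingers measure 114 mm over their backs; the gripper's body (76 mm by 85 mm) begins 54 mm behind the grasp point. The pads swing forward as they close: fully open they stand 13 mm farther back than shut.
Start: joints at [1.188, 0.286, 1.577, -0, 1.279, -0.15], TCP at [0.156, 0.657, 0.239] pointing down, gripper open.
Joint ranges: [-2.77, 2.77], [-0.9, 2.22], [0.21, 2.48], [-1.53, 4.67], [0.24, 2.81], [-2.84, 2.84]. Speed limits (rad/s): [2.79, 2.79, 3.14, 3.14, 3.14, 3.14].

### API

Orientations are given as a unit quaternion [x, y, z, w].
In Python, from bench import manip gives the robot as it stands.
- The arm moves only by the shell command python3 -m inch 'ROWS' [OPENING] [FORCE]. ROWS is JSON, a list of rows, each an object of numbers: "dx", "dy", "dz": the shift along the world's x, y, z in mm; "ax", "ay", "az": the turn, a rotation vector about the world's x, y, z in rad. A call has exactly 10 rows; each row is the pose to reach, as a shift and turn from the pose measured when the call began; what a row does not reach only later rows make up. A row lasts 1/8 s, in which the tool goes at most 62.5 mm and 10.7 degrees, less where a joint would pass 70% of its speed; a pose out of reach is approached as far as the arm can. A call with a gripper value outside its range is refused whole. OPENING is the closure, from -1 (fully open) to 1 (shut), set as the call begins (- or left out, the last holds). The fingers move at their own pace and stop on an object; FORCE is the grip in N (left out, the last holds). Time passes only in rows, so rows that repeat a pose let the fingers close, or fill a call up. It gives the time, the measured TCP pose, the force and the opening at its end, in the units of the state.
- manip.observe(): the state, without advancing time (a new reading comes with each control period).
- manip.capture(name): name is "side" or "top"; returns the picture (420x560x3 uint8, blue, green, red); there is no depth.
- manip.camera_params(name): a dict with "camera_matrix" (3x3 intrinsics, pixels), "dist_coeffs" ([k1, k2, p1, p2, k3] as OpenCV has them; the pictures are not rectified), "xyz" and "attitude" of the camera in the world. Camera axes: x right, y up, looking along -z (the intrinsics and any distortion apply to the point x, -y, -z); pixel columns grow to the right and rows downward; lengths in m; the calibration is good to about 2 mm. A picture is of the moment at which its call begins. camera_params takes no time and is no camera call.
- manip.sign_off(): hands the job in, once; it reports no verdict.
The state is a dict: "time_s": time; "qpos": joint angles; "dq": joint speeds; "joint_torque": joint torques, N m; "tool_pos": TCP position; "tool_rot": TCP orientation; "force": force on the tool from outside, world axes, zero at the start; "torque": the same for the moment, N m; "width": finger opening in m.
Only numpy, scipy, OpenCV 4.12 (cv2) and the standard library are available. Lean on these libraries where they do the work, as an engineer would, in place of code of your own. Each camera call takes 0.05 s, during which the arm holds its last target.

## Working session

There is one attempt and no reset: what is moved stays moved. The work goes in short steps, Python scripts to look and compute and a shell command to move; the robot and the scene stay as the last step left them, time stands still between calls to the robot, and variables do not carry over. Pictures are saved under pics/ and viewed, and the job is handed in when it is done.

```bash
ls; mkdir -p pics; python3 - <<'E'
from bench import manip
import cv2
print(manip.observe())
for n in("side","top"):
    im=manip.capture(n); cv2.imwrite(f"pics/{n}0.png",im); print(n,manip.camera_params(n))
E
```

```text
pics
{'time_s': 0.0, 'qpos': array([ 1.18798552e+00,  2.87140683e-01,  1.57822918e+00, -1.81704478e-05,
        1.27859342e+00, -1.50018408e-01]), 'dq': array([ 0.00023727, -0.00028078, -0.00024505, -0.0012819 ,  0.00115075,
        0.00119917]), 'joint_torque': array([-9.03390064e-04, -4.05996072e+01, -2.92615646e+01, -1.91630170e-04,
        6.11283205e-03,  8.82675522e-06]), 'tool_pos': array([0.15545779, 0.65617693, 0.23793557]), 'tool_rot': array([-0.43897224,  0.55540677,  0.43813012,  0.55395731]), 'force': array([-0.48020984,  0.37903825, -0.28414113]), 'torque': array([-0.05661842,  0.0740036 , -0.07372908]), 'width': 0.08545217300562526}
side {'camera_matrix': array([[443.6936038 ,   0.        , 282.58221359],
       [  0.        , 443.6936038 , 210.5960127 ],
       [  0.        ,   0.        ,   1.        ]]), 'dist_coeffs': array([-0.08972515,  0.        ,  0.        ,  0.        ,  0.        ]), 'xyz': array([ 0.07679195, -0.77770373,  1.15285481]), 'attitude': array([ 0.33919206, -0.07522911, -0.21315767,  0.91315559])}
top {'camera_matrix': array([[498.52793916,   0.        , 276.44553062],
       [  0.        , 498.52793916, 211.07446366],
       [  0.        ,   0.        ,   1.        ]]), 'dist_coeffs': array([-0.12119747,  0.        ,  0.        ,  0.        ,  0.        ]), 'xyz': array([0.21444607, 0.00198795, 1.4877188 ]), 'attitude': array([-0.06851917,  0.05992223,  0.71032388, -0.69796449])}
```

View pics/side0.png

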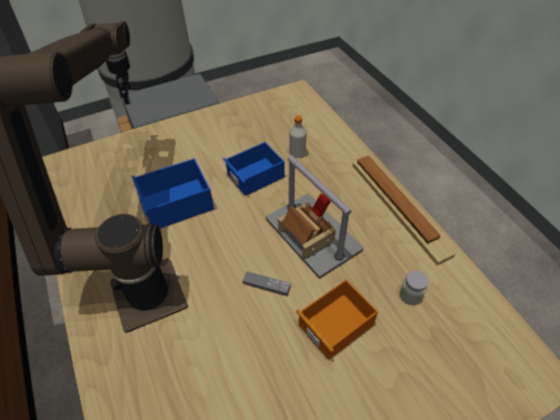

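View pics/top0.png

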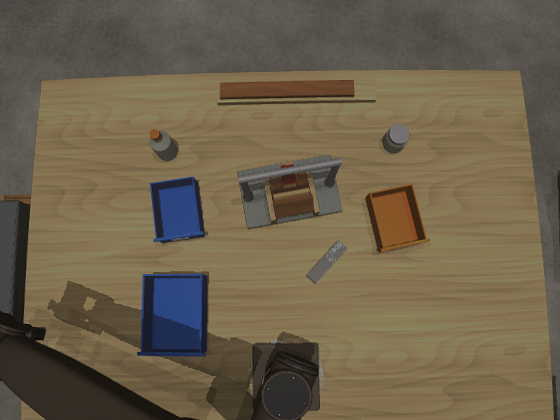

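The top view (up = +x, left = +y) shows the small blue bin at (178,210), with the larger blue look-alike at (175,315). The jig is at (290,190) with the red tail at (288,170) under the bar. The grey object at (327,262) could be a wedge look-alike. The bottle is at (162,145), the jar at (396,138) and the orange bin at (397,218). Next I'll enlarge these areas.

```bash
cat > h.py <<'E'
import numpy as np,cv2
from scipy.spatial.transform import Rotation as R
from bench import manip
F=np.diag([1.,-1,-1])
P={n:manip.camera_params(n) for n in("side","top")}
def proj(n,X):
    p=P[n]; Rc=R.from_quat(p["attitude"]).as_matrix()
    Rw=F@Rc.T; t=-Rw@p["xyz"]
    return cv2.projectPoints(np.atleast_2d(X).astype(float),cv2.Rodrigues(Rw)[0],t,p["camera_matrix"],p["dist_coeffs"])[0][:,0]
def ray(n,uv):
    p=P[n]; Rc=R.from_quat(p["attitude"]).as_matrix()
    q=cv2.undistortPoints(np.array([[uv]],float),p["camera_matrix"],p["dist_coeffs"])[0,0]
    return p["xyz"],Rc@F@np.array([q[0],q[1],1])
def onz(n,uv,z):
    o,d=ray(n,uv); return o+d*(z-o[2])/d[2]
def crop(im,x0,y0,x1,y1,s,name):
    cv2.imwrite("pics/"+name,cv2.resize(im[y0:y1,x0:x1],None,fx=s,fy=s,interpolation=cv2.INTER_CUBIC))
E
python3 - <<'E'
from h import *
s=cv2.imread("pics/side0.png");t=cv2.imread("pics/top0.png")
crop(t,225,140,355,240,6,"tj.png"); crop(s,255,145,375,275,4.6,"sj.png"); crop(t,140,120,240,260,4.2,"tb.png")
for uv in [(288,170),(327,262),(178,210),(162,145)]: print(uv,onz("top",uv,0))
E
```

```text
(288, 170) [ 0.61630817 -0.01981626  0.        ]
(327, 262) [ 0.33103125 -0.13031396  0.        ]
(178, 210) [0.49725228 0.31894125 0.        ]
(162, 145) [0.70652345 0.37476407 0.        ]
```

View pics/tj.png

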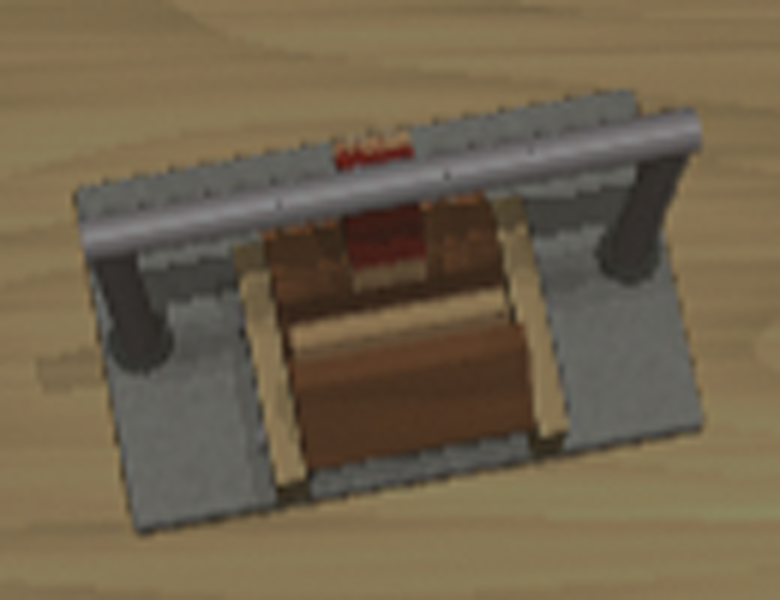

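View pics/sj.png

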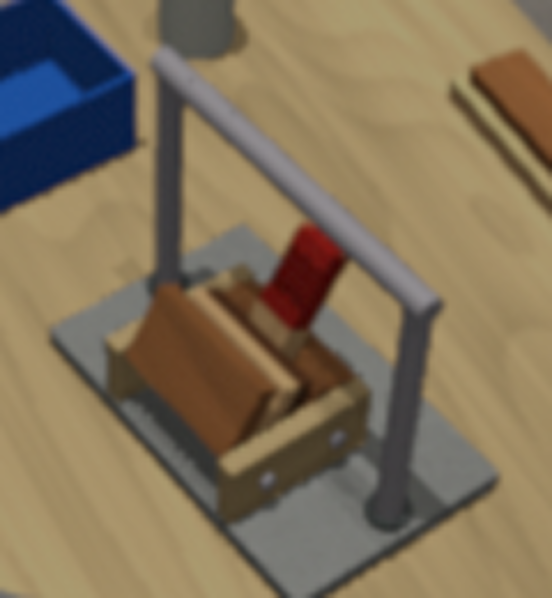

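View pics/tb.png

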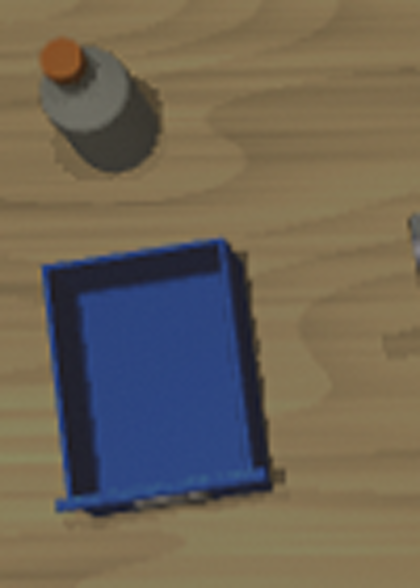

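```bash
cat > fit.py <<'E'
from h import *
from scipy.optimize import least_squares
T=lambda u,v:(225+(u+.5)/6-.5,140+(v+.5)/6-.5)
S=lambda u,v:(255+(u+.5)/4.6-.5,145+(v+.5)/4.6-.5)
obs=[("top",T(78,188),(-.08,-.145,.02)),("top",T(632,92),(-.08,.145,.02)),("top",T(703,425),(.1,.145,.02)),("top",T(138,528),(.1,-.145,.02)),
("side",S(245,226),(-.08,-.145,.02)),("side",S(496,470),(-.08,.145,.02)),("side",S(297,590),(.1,.145,.02)),("side",S(52,332),(.1,-.145,.02)),
]
def tf(p,X):
    c,s=np.cos(p[2]),np.sin(p[2]); X=np.array(X)
    return np.array([p[0]+c*X[0]-s*X[1],p[1]+s*X[0]+c*X[1],X[2]])
f=lambda p:np.concatenate([proj(n,tf(p,X))[0]-uv for n,uv,X in obs])
r=least_squares(f,[.55,-.02,np.pi+.1])
p=r.x
if __name__=="__main__":
    print(p,r.fun.reshape(-1,2).round(1).tolist())
    for n in("top","side"):
        im=cv2.imread(f"pics/{n}0.png"); k=4;im=cv2.resize(im,None,fx=k,fy=k,interpolation=cv2.INTER_CUBIC)
        def L(pts,c):
            q=np.array([proj(n,tf(p,X))[0] for X in pts]);q=((q+.5)*k-.5).round().astype(int);cv2.polylines(im,[q],False,c,1)
        L([(-.08,-.145,.02),(-.08,.145,.02),(.1,.145,.02),(.1,-.145,.02),(-.08,-.145,.02)],(0,255,0))
        L([(.006,-.125,.238),(.006,.125,.238)],(0,255,255))
        u=np.array([-.5,0,.866]);m=np.array([0,0,.091]);v=np.array([.866,0,.5])
        for sy in(-.018,.018):
            L([m+[0,sy,0],m+u*.08+[0,sy,0]],(255,255,0))
        e=m+u*.08
        L([e+[0,-.018,0]+v*.011,e+[0,.018,0]+v*.011,e+[0,.018,0]-v*.011,e+[0,-.018,0]-v*.011,e+[0,-.018,0]+v*.011],(255,0,255))
        c=proj(n,tf(p,(0,0,.1)))[0]*k; x,y=int(c[0]),int(c[1])
        cv2.imwrite(f"pics/ov_{n}.png",im[max(0,y-280):y+280,max(0,x-300):x+300])
E
python3 fit.py
```

```text
[ 0.55731836 -0.02002225  3.3057566 ] [[-0.7, -0.4], [0.3, -1.2], [0.5, 0.2], [-0.7, 0.4], [-0.4, -1.4], [1.2, 0.2], [-0.2, 2.7], [-1.2, -1.3]]
```

```bash
python3 -c "
import cv2,numpy as np
a=cv2.imread('pics/ov_top.png');b=cv2.imread('pics/ov_side.png')
cv2.imwrite('pics/ov.png',np.hstack([a[80:480,100:500],b[80:480,100:500]]))"
```

```text
(no output)
```

View pics/ov.png

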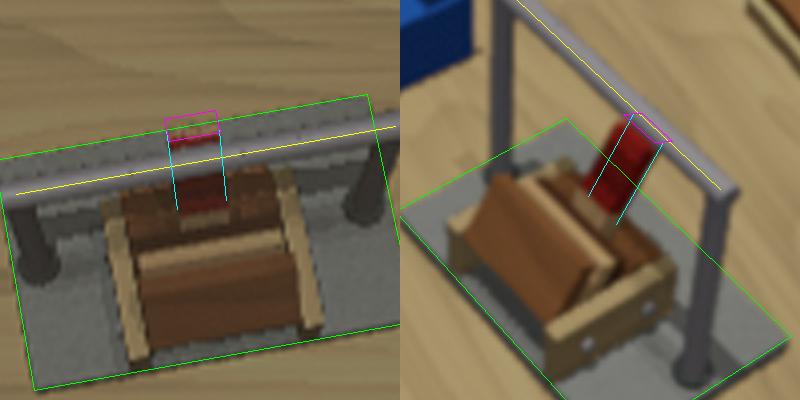

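```bash
python3 - <<'E'
s=open('fit.py').read()
a=s.index("obs=[");b=s.index("def tf")
s=s[:a]+'''obs=[("top",T(78,188),(-.08,-.145,.02)),("top",T(632,92),(-.08,.145,.02)),("top",T(703,425),(.1,.145,.02)),("top",T(138,528),(.1,-.145,.02)),
("side",S(245,226),(-.08,-.145,.02)),("side",S(496,470),(-.08,.145,.02)),("side",S(52,332),(.1,-.145,.02)),
("top",T(143,350),(.006,-.125,.02)),("top",T(628,262),(.006,.125,.02)),
("side",S(168,285),(.006,-.125,.02)),("side",S(388,512),(.006,.125,.02)),
("top",T(85,238),(.006,-1,.238)),("top",T(697,130),(.006,1,.238)),
("side",S(165,60),(.006,-1,.238)),("side",S(426,300),(.006,1,.238))]
'''+s[b:]
s=s.replace("f=lambda p:np.concatenate([proj(n,tf(p,X))[0]-uv for n,uv,X in obs])","f=lambda p:np.concatenate([proj(n,tf(p,(X[0],X[1]*p[3] if abs(X[1])==1 else X[1],X[2])))[0]-uv for n,uv,X in obs])")
s=s.replace("np.pi+.1]","np.pi+.1,.135]")
open('fit.py','w').write(s)
E
python3 fit.py;python3 -c "
import cv2,numpy as np
a=cv2.imread('pics/ov_top.png');b=cv2.imread('pics/ov_side.png')
cv2.imwrite('pics/ov.png',np.hstack([a[80:480,100:500],b[80:480,100:500]]))"
```

```text
[ 0.55667494 -0.02023349  3.30477708  0.13248754] [[-0.6, -0.3], [0.4, -0.9], [0.6, 0.4], [-0.7, 0.6], [-0.5, -1.3], [1.1, 0.4], [-1.4, -1.2], [-0.2, -1.3], [0.3, -1.3], [-0.3, 0.3], [-0.5, 0.2], [0.7, 0.2], [-0.8, 0.3], [-0.6, 0.3], [0.2, 2.1]]
```

View pics/ov.png

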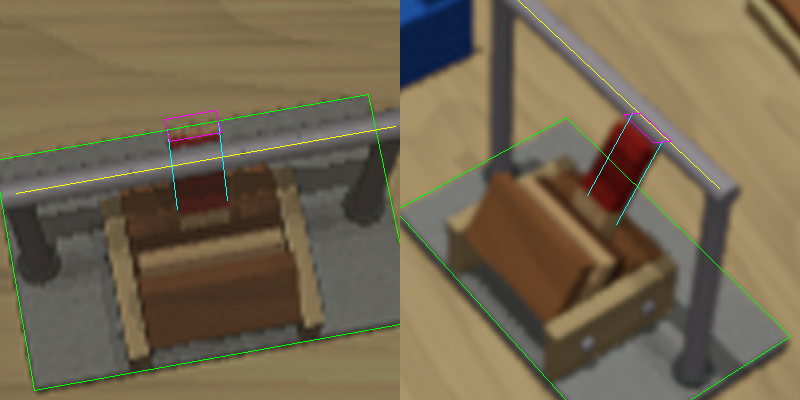

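```bash
cat > tgt.py <<'E'
from fit import *
c,s=np.cos(p[2]),np.sin(p[2]); RJ=np.array([[c,-s,0],[s,c,0],[0,0,1.]])
M=np.array([p[0],p[1],.091]); U=RJ@np.array([-.5,0,np.sqrt(.75)])
def RT(sgn,phi=0): # tool rot; phi = rock: tail to +jig y
    x=-U; z=sgn*RJ[:,1]; A=np.c_[x,np.cross(z,x),z]
    V=RJ@np.array([np.sqrt(.75),0,.5]) # wedge x axis
    return R.from_rotvec(V*phi)*R.from_matrix(A)
def state():
    o=manip.observe(); return o, np.array(o["tool_pos"]),R.from_quat(o["tool_rot"])
def delta(pos,rot):
    o,p0,r0=state(); return ((pos-p0)*1000).round(1),(rot*r0.inv()).as_rotvec().round(4)
E
python3 - <<'E'
from tgt import *
o,p0,r0=state(); print(r0.as_matrix().round(3)); print("M",M,"U",U, "jy",RJ[:,1])
# check tail sign convention
for sg in(1,-1):
    print(sg,RT(sg).as_matrix().round(2).tolist()); 
    for d in(.114,.044): print(d,(M+U*d).round(4),delta(M+U*d,RT(sg)))
print([a for a in dir(manip) if a[0]!='_'])
# bin fit
T2=lambda u,v:(140+(u+.5)/4.2-.5,120+(v+.5)/4.2-.5)
for q in [(45,268),(222,240),(258,478),(70,505)]: print(onz("top",T2(*q),.08))
print(onz("top",T2(112,150),.0))
E
```

```text
[[-0.001 -0.973  0.231]
 [-0.002  0.231  0.973]
 [-1.     0.    -0.002]]
M [ 0.55667494 -0.02023349  0.091     ] U [0.49335747 0.08123057 0.8660254 ] jy [ 0.16246114 -0.98671494  0.        ]
1 [[-0.49, 0.85, 0.16], [-0.08, 0.14, -0.99], [-0.87, -0.5, 0.0]]
0.114 [ 0.6129 -0.011   0.1897] (array([ 457.4, -667.2,  -48.3]), array([-0.7274,  0.0224, -2.661 ]))
0.044 [ 0.5784 -0.0167  0.1291] (array([ 422.9, -672.9, -108.9]), array([-0.7274,  0.0224, -2.661 ]))
-1 [[-0.49, -0.85, -0.16], [-0.08, -0.14, 0.99], [-0.87, 0.5, 0.0]]
0.114 [ 0.6129 -0.011   0.1897] (array([ 457.4, -667.2,  -48.3]), array([0.0205, 0.5263, 0.3863]))
0.044 [ 0.5784 -0.0167  0.1291] (array([ 422.9, -672.9, -108.9]), array([0.0205, 0.5263, 0.3863]))
['Unreachable', 'camera_params', 'capture', 'finger_overhang', 'observe', 'sign_off']
[0.56300281 0.38591942 0.08      ]
[0.58025115 0.26114576 0.08      ]
[0.41253166 0.23391228 0.08      ]
[0.39597276 0.3635117  0.08      ]
[0.67222961 0.36001823 0.        ]
```

```bash
python3 -m inch '[{"dx":20,"dy":-20,"dz":30},{"dx":50,"dy":-55,"dz":60},{"dx":85,"dy":-95,"dz":90},{"dx":120,"dy":-135,"dz":110},{"dx":160,"dy":-180,"dz":120},{"dx":200,"dy":-225,"dz":120},{"dx":240,"dy":-265,"dz":120,"az":0.1},{"dx":275,"dy":-305,"dz":120,"az":0.2},{"dx":295,"dy":-325,"dz":120,"az":0.3},{"dx":300,"dy":-330,"dz":120,"az":0.3}]' -1 100
python3 - <<'E'
from tgt import *
for d in(.24,.114): print(delta(M+U*d,RT(-1)))
print(manip.observe()['qpos'])
E
```

```text
(array([ 519.6, -657. ,   60.8]), array([0.0205, 0.5263, 0.3863]))
(array([ 457.4, -667.2,  -48.3]), array([0.0205, 0.5263, 0.3863]))
[ 1.18797842e+00  2.87119531e-01  1.57806170e+00 -2.16268535e-05
  1.27860598e+00 -1.49994528e-01]invalid input at $[0]: expected keys dx, dy, dz, ax, ay, az
```

```bash
python3 -m inch '[{"dx":20,"dy":-20,"dz":30,"ax":0,"ay":0,"az":0},{"dx":50,"dy":-55,"dz":60,"ax":0,"ay":0,"az":0},{"dx":85,"dy":-95,"dz":90,"ax":0,"ay":0,"az":0},{"dx":120,"dy":-135,"dz":110,"ax":0,"ay":0,"az":0},{"dx":160,"dy":-180,"dz":120,"ax":0,"ay":0,"az":0},{"dx":200,"dy":-225,"dz":120,"ax":0,"ay":0,"az":0},{"dx":240,"dy":-265,"dz":120,"ax":0,"ay":0,"az":0.1},{"dx":275,"dy":-305,"dz":120,"ax":0,"ay":0,"az":0.2},{"dx":295,"dy":-325,"dz":120,"ax":0,"ay":0,"az":0.3},{"dx":300,"dy":-330,"dz":120,"ax":0,"ay":0,"az":0.3}]' -1 100
python3 - <<'E'
from tgt import *
for d in(.24,.114): print(delta(M+U*d,RT(-1)))
print(manip.observe()['qpos'])
E
```

```text
time_s: 1.35
tool_pos: [0.4563, 0.325, 0.3573]
tool_rot: [0.516, -0.485, -0.515, -0.483]
force: [0.5, 0.8, 0.9]
width: 0.0856
(array([ 218.8, -325.7,  -58.5]), array([-0.0566,  0.5192,  0.0969]))
(array([ 156.7, -335.9, -167.6]), array([-0.0566,  0.5192,  0.0969]))
[ 0.43852115 -0.0338387   1.71653674 -0.00173276  1.46125346 -1.19541345]
```

```bash
python3 -m inch '[{"dx":20,"dy":-15,"dz":5,"ax":-0.006,"ay":0.05,"az":0.01},{"dx":55,"dy":-50,"dz":5,"ax":-0.015,"ay":0.14,"az":0.025},{"dx":95,"dy":-95,"dz":5,"ax":-0.025,"ay":0.23,"az":0.045},{"dx":135,"dy":-145,"dz":0,"ax":-0.035,"ay":0.33,"az":0.06},{"dx":165,"dy":-195,"dz":-5,"ax":-0.045,"ay":0.42,"az":0.08},{"dx":190,"dy":-245,"dz":-15,"ax":-0.055,"ay":0.50,"az":0.095},{"dx":205,"dy":-285,"dz":-30,"ax":-0.0566,"ay":0.5192,"az":0.0969},{"dx":215,"dy":-315,"dz":-45,"ax":-0.0566,"ay":0.5192,"az":0.0969},{"dx":219,"dy":-326,"dz":-58,"ax":-0.0566,"ay":0.5192,"az":0.0969},{"dx":219,"dy":-326,"dz":-58,"ax":-0.0566,"ay":0.5192,"az":0.0969}]' -1 100
python3 - <<'E'
from tgt import *
for d in(.24,.124,.044): print(delta(M+U*d,RT(-1)))
print(manip.observe()['qpos'])
s=manip.capture("side");t=manip.capture("top")
cv2.imwrite("pics/s1.png",s);cv2.imwrite("pics/t1.png",t)
cv2.imwrite("pics/st1.png",np.hstack([cv2.resize(s[60:300,220:420],None,fx=2,fy=2,interpolation=3),cv2.resize(t[60:300,190:390],None,fx=2,fy=2,interpolation=3)]))
E
```

```text
time_s: 2.6
tool_pos: [0.6746, -0.0004, 0.2979]
tool_rot: [-0.401, 0.582, 0.64, 0.302]
force: [-1.2, 1.2, 0.6]
width: 0.0854
(array([ 0.5, -0.4,  1. ]), array([-0.0007, -0.0026,  0.0002]))
(array([-56.7,  -9.8, -99.5]), array([-0.0007, -0.0026,  0.0002]))
(array([ -96.2,  -16.3, -168.8]), array([-0.0007, -0.0026,  0.0002]))
[-0.10338135  0.53709744  1.1987249  -0.1397627   1.91353176 -1.85027592]
```

View pics/st1.png

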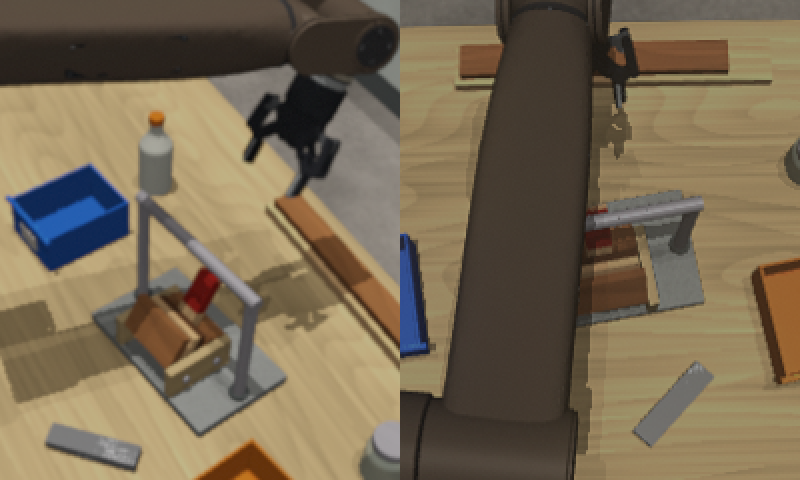

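The side view shows the gripper beyond the bar, lined up on the slope. The red-tailed wooden wedge is in the slot (~(322,205) in the full side image). The steel look-alike lies on the bench (~(267,283)), so it isn't the one meant. I'm advancing along the slope to just short of the tail.

```bash
python3 -m inch '[{"dx":-5,"dy":-1,"dz":-9,"ax":0,"ay":-0.002,"az":0},{"dx":-13,"dy":-2,"dz":-23,"ax":0,"ay":-0.0026,"az":0},{"dx":-22,"dy":-4,"dz":-39,"ax":0,"ay":-0.0026,"az":0},{"dx":-31,"dy":-5,"dz":-55,"ax":0,"ay":-0.0026,"az":0},{"dx":-40,"dy":-7,"dz":-71,"ax":0,"ay":-0.0026,"az":0},{"dx":-48,"dy":-8,"dz":-84,"ax":0,"ay":-0.0026,"az":0},{"dx":-53,"dy":-9,"dz":-93,"ax":0,"ay":-0.0026,"az":0},{"dx":-56,"dy":-10,"dz":-98,"ax":0,"ay":-0.0026,"az":0},{"dx":-57,"dy":-10,"dz":-99,"ax":0,"ay":-0.0026,"az":0},{"dx":-57,"dy":-10,"dz":-99,"ax":0,"ay":-0.0026,"az":0}]' -1 100
python3 - <<'E'
from tgt import *
for d in(.124,.044): print(delta(M+U*d,RT(-1)))
print(manip.observe()['qpos'])
s=manip.capture("side");t=manip.capture("top")
cv2.imwrite("pics/st2.png",np.hstack([cv2.resize(s[120:290,255:385],None,fx=3,fy=3,interpolation=3),cv2.resize(t[100:270,220:350],None,fx=3,fy=3,interpolation=3)]))
E
```

```text
time_s: 3.95
tool_pos: [0.6183, -0.0095, 0.2016]
tool_rot: [-0.404, 0.581, 0.639, 0.303]
force: [-0.2, 0.2, 0.4]
width: 0.0856
(array([-0.4, -0.7, -3.2]), array([-0.0003,  0.0042, -0.0012]))
(array([-39.9,  -7.2, -72.5]), array([-0.0003,  0.0042, -0.0012]))
[-0.12360325  0.47363021  1.46185861 -0.1431175   1.70614977 -1.84178883]
```

View pics/st2.png

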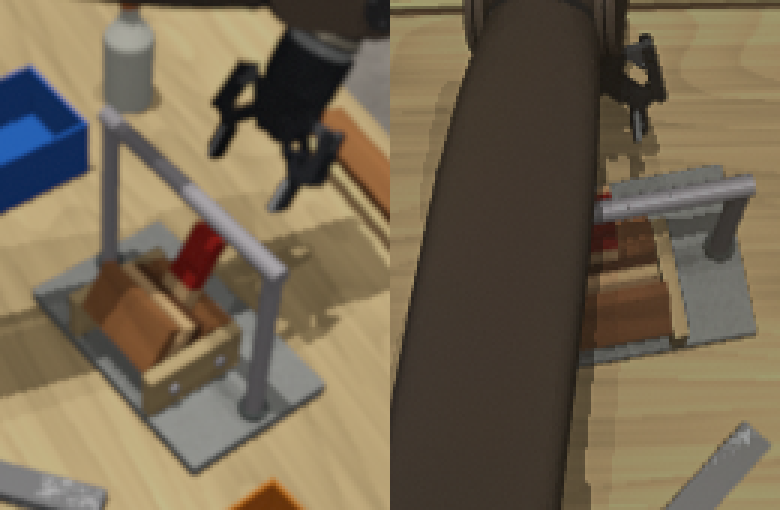

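Aligned, with the fingers either side of the tail's line. Going on to the grip point.

```bash
python3 -m inch '[{"dx":-3,"dy":-1,"dz":-6,"ax":0,"ay":0.002,"az":0},{"dx":-8,"dy":-1,"dz":-15,"ax":0,"ay":0.004,"az":0},{"dx":-14,"dy":-2,"dz":-25,"ax":0,"ay":0.004,"az":0},{"dx":-20,"dy":-3,"dz":-36,"ax":0,"ay":0.004,"az":0},{"dx":-26,"dy":-4,"dz":-47,"ax":0,"ay":0.004,"az":0},{"dx":-31,"dy":-5,"dz":-57,"ax":0,"ay":0.004,"az":0},{"dx":-36,"dy":-6,"dz":-65,"ax":0,"ay":0.004,"az":0},{"dx":-39,"dy":-7,"dz":-71,"ax":0,"ay":0.004,"az":0},{"dx":-40,"dy":-7,"dz":-73,"ax":0,"ay":0.004,"az":0},{"dx":-40,"dy":-7,"dz":-73,"ax":0,"ay":0.004,"az":0}]' -1 100
python3 - <<'E'
from tgt import *
for d in(.044,): print(delta(M+U*d,RT(-1)))
s=manip.capture("side")
cv2.imwrite("pics/s3.png",cv2.resize(s[120:270,255:405],None,fx=4,fy=4,interpolation=3))
E
```

```text
time_s: 5.3
tool_pos: [0.5785, -0.0165, 0.1288]
tool_rot: [-0.403, 0.581, 0.639, 0.302]
force: [-0.6, 0.5, 0.2]
width: 0.0853
(array([-0.1, -0.2,  0.3]), array([-0.0003,  0.0007, -0.0013]))
```

View pics/s3.png

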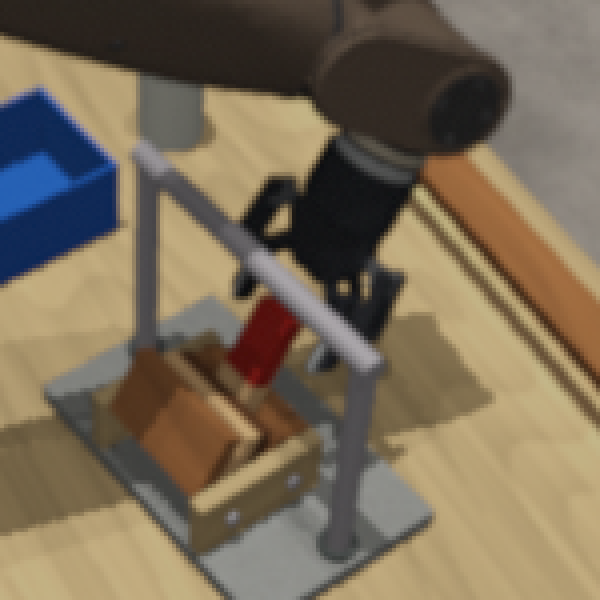

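```bash
python3 -m inch '[{"dx":0,"dy":0,"dz":0,"ax":0,"ay":0,"az":0},{"dx":0,"dy":0,"dz":0,"ax":0,"ay":0,"az":0},{"dx":0,"dy":0,"dz":0,"ax":0,"ay":0,"az":0},{"dx":0,"dy":0,"dz":0,"ax":0,"ay":0,"az":0},{"dx":0,"dy":0,"dz":0,"ax":0,"ay":0,"az":0},{"dx":0,"dy":0,"dz":0,"ax":0,"ay":0,"az":0},{"dx":0,"dy":0,"dz":0,"ax":0,"ay":0,"az":0},{"dx":0,"dy":0,"dz":0,"ax":0,"ay":0,"az":0},{"dx":0,"dy":0,"dz":0,"ax":0,"ay":0,"az":0},{"dx":0,"dy":0,"dz":0,"ax":0,"ay":0,"az":0}]' 1 110
python3 - <<'E'
from tgt import *
o=manip.observe(); print(delta(M+U*.044,RT(-1)),o['force'],o['torque'])
print("force in U, jy, V", U@o['force'],RJ[:,1]@o['force'])
# rock plan: tail to jig -y by phi: wedge rotates about its x through pivot at 30 in slot
o,p0,r0=state()
V=RJ@np.array([np.sqrt(.75),0,.5]); pv=M-U*.030
for sg,out in((-1,.004),(1,.008),(-1,.012),(1,.016)):
    for ph in (5.5,):
        for q in(1,-1):
            r=R.from_rotvec(V*np.radians(ph)*q); n=pv+r.apply(p0-pv)
            if np.sign((n-p0)@RJ[:,1])==sg:
                print(sg,((n-p0+U*out)*1000).round(1),r.as_rotvec().round(4),"tail y",(pv+r.apply(U*.11)-M)@RJ[:,1])
E
```

```text
time_s: 6.6
tool_pos: [0.579, -0.0158, 0.1296]
tool_rot: [-0.403, 0.581, 0.639, 0.303]
force: [1.5, 5.1, 4.1]
width: 0.034
(array([-0.6, -0.9, -0.5]), array([-0.0017,  0.0018, -0.0008])) [1.49157323 5.09120911 4.09288473] [ 0.97446502  0.03230525 -0.57005637]
force in U, jy, V 4.6939827704158645 -4.781249408991153
-1 [0.6 7.4 3.1] [-0.082  -0.0135  0.048 ] tail y -0.010543032777224624
1 [ 5.  -6.5  6.7] [ 0.082   0.0135 -0.048 ] tail y 0.010543032777224641
-1 [ 4.5  8.  10. ] [-0.082  -0.0135  0.048 ] tail y -0.010543032777224624
1 [ 8.9 -5.8 13.6] [ 0.082   0.0135 -0.048 ] tail y 0.010543032777224641
```

```bash
python3 - <<'E'
from tgt import *
o,p0,r0=state(); np.savez("g.npz",p=p0,r=r0.as_quat())
E
python3 -m inch '[{"dx":0,"dy":1,"dz":0,"ax":-0.01,"ay":-0.0015,"az":0.006},{"dx":0,"dy":2,"dz":1,"ax":-0.022,"ay":-0.0035,"az":0.013},{"dx":0.2,"dy":3,"dz":1,"ax":-0.035,"ay":-0.0055,"az":0.02},{"dx":0.3,"dy":4.5,"dz":2,"ax":-0.048,"ay":-0.008,"az":0.028},{"dx":0.4,"dy":6,"dz":2,"ax":-0.062,"ay":-0.01,"az":0.036},{"dx":0.5,"dy":7,"dz":3,"ax":-0.075,"ay":-0.012,"az":0.044},{"dx":0.6,"dy":7.4,"dz":3.1,"ax":-0.082,"ay":-0.0135,"az":0.048},{"dx":0.6,"dy":7.4,"dz":3.1,"ax":-0.082,"ay":-0.0135,"az":0.048},{"dx":0.6,"dy":7.4,"dz":3.1,"ax":-0.082,"ay":-0.0135,"az":0.048},{"dx":0.6,"dy":7.4,"dz":3.1,"ax":-0.082,"ay":-0.0135,"az":0.048}]' 1 110
cat > st.py <<'E'
from tgt import *
g=np.load("g.npz"); o,p1,r1=state(); V=RJ@np.array([np.sqrt(.75),0,.5]); pv=M-U*.030
gr=g['p']; 
# tail = TCP +0.036 behind along -toolx
t=p1-r1.as_matrix()[:,0]*.036; t0=gr-R.from_quat(g['r']).as_matrix()[:,0]*.036
print("tail jy abs,rel",((t-M)@RJ[:,1]*1e3).round(1),((t-t0)@RJ[:,1]*1e3).round(1),"out",((t-t0)@U*1e3).round(1),"F U,jy",(U@o['force']).round(1),(RJ[:,1]@o['force']).round(1),"width",o['width'])
import sys
for a in sys.argv[1:]:
    ph,out=map(float,a.split(','))
    r=R.from_rotvec(-V*np.radians(ph))  # + = right, checked below
    n=pv+r.apply(gr-pv)
    if np.sign((n-gr)@RJ[:,1])!=np.sign(ph): r=r.inv(); n=pv+r.apply(gr-pv)
    n=n+U*out/1e3; d=delta(n,r*R.from_quat(g['r'])); print(a,d[0],d[1])
E
python3 st.py 5.5,8
```

```text
time_s: 7.85
tool_pos: [0.5782, -0.0089, 0.1304]
tool_rot: [-0.433, 0.595, 0.62, 0.273]
force: [-3.3, -3.7, -9.6]
width: 0.0349
tail jy abs,rel -11.2 -10.4 out 0.7 F U,jy -10.3 3.1 width 0.03494606923287262
5.5,8 [  5.7 -13.3   5.9] [ 0.1656  0.024  -0.097 ]
```

```bash
python3 -m inch '[{"dx":0.5,"dy":-1,"dz":0.5,"ax":0.012,"ay":0.002,"az":-0.007},{"dx":1,"dy":-3,"dz":1,"ax":0.035,"ay":0.005,"az":-0.02},{"dx":2,"dy":-5,"dz":2,"ax":0.06,"ay":0.009,"az":-0.035},{"dx":3,"dy":-7,"dz":3,"ax":0.085,"ay":0.012,"az":-0.05},{"dx":4,"dy":-9,"dz":4,"ax":0.11,"ay":0.016,"az":-0.065},{"dx":5,"dy":-11,"dz":5,"ax":0.135,"ay":0.02,"az":-0.079},{"dx":5.5,"dy":-12.5,"dz":5.5,"ax":0.155,"ay":0.022,"az":-0.09},{"dx":5.7,"dy":-13.3,"dz":5.9,"ax":0.166,"ay":0.024,"az":-0.097},{"dx":5.7,"dy":-13.3,"dz":5.9,"ax":0.166,"ay":0.024,"az":-0.097},{"dx":5.7,"dy":-13.3,"dz":5.9,"ax":0.166,"ay":0.024,"az":-0.097}]' 1 110
python3 st.py -5.5,12
```

```text
time_s: 9.1
tool_pos: [0.5821, -0.0224, 0.1332]
tool_rot: [-0.37, 0.565, 0.66, 0.329]
force: [-5.7, -0.7, -14.3]
width: 0.0345
tail jy abs,rel 9.8 10.6 out 3.9 F U,jy -15.3 -0.2 width 0.03452063406332047
-5.5,12 [ 1.4 14.7  6.5] [-0.1662 -0.0319  0.0954]
```

```bash
python3 -m inch '[{"dx":0.5,"dy":1,"dz":1,"ax":-0.012,"ay":-0.002,"az":0.007},{"dx":1,"dy":3,"dz":2,"ax":-0.035,"ay":-0.006,"az":0.02},{"dx":1,"dy":5,"dz":3,"ax":-0.06,"ay":-0.011,"az":0.035},{"dx":1,"dy":7,"dz":4,"ax":-0.085,"ay":-0.016,"az":0.05},{"dx":1.2,"dy":9.5,"dz":5,"ax":-0.11,"ay":-0.021,"az":0.064},{"dx":1.4,"dy":12,"dz":6,"ax":-0.135,"ay":-0.026,"az":0.078},{"dx":1.4,"dy":14,"dz":6.5,"ax":-0.155,"ay":-0.03,"az":0.089},{"dx":1.4,"dy":14.7,"dz":6.5,"ax":-0.166,"ay":-0.032,"az":0.0954},{"dx":1.4,"dy":14.7,"dz":6.5,"ax":-0.166,"ay":-0.032,"az":0.0954},{"dx":1.4,"dy":14.7,"dz":6.5,"ax":-0.166,"ay":-0.032,"az":0.0954}]' 1 110
python3 st.py 5.5,16
python3 - <<'E'
from h import *
s=manip.capture("side")
cv2.imwrite("pics/s4.png",cv2.resize(s[120:270,255:405],None,fx=4,fy=4,interpolation=3))
E
```

```text
time_s: 10.35
tool_pos: [0.5816, -0.0078, 0.1366]
tool_rot: [-0.431, 0.595, 0.621, 0.274]
force: [-5.4, -2.7, -16.7]
width: 0.0342
tail jy abs,rel -11.6 -10.8 out 7.8 F U,jy -17.3 1.8 width 0.034242116753681585
5.5,16 [  6.3 -13.8   6.7] [ 0.1625  0.0227 -0.095 ]
```

View pics/s4.png

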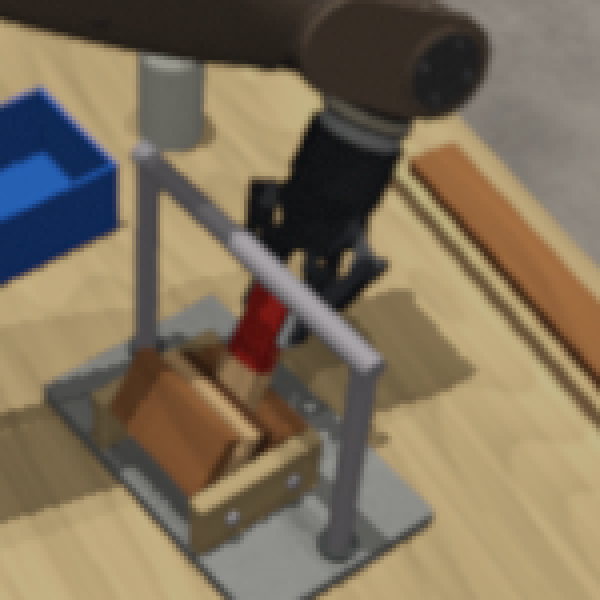

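The wedge leans left in the image and has come out with the gripper (tail at about (262,300) in the crop). Now the last swing to the right.

```bash
python3 -m inch '[{"dx":0.5,"dy":-1,"dz":0.5,"ax":0.012,"ay":0.002,"az":-0.007},{"dx":1,"dy":-3,"dz":1,"ax":0.035,"ay":0.005,"az":-0.02},{"dx":2,"dy":-5,"dz":2,"ax":0.06,"ay":0.009,"az":-0.035},{"dx":3,"dy":-7,"dz":3,"ax":0.085,"ay":0.012,"az":-0.05},{"dx":4,"dy":-9,"dz":4,"ax":0.11,"ay":0.016,"az":-0.065},{"dx":5,"dy":-11,"dz":5,"ax":0.135,"ay":0.02,"az":-0.079},{"dx":6,"dy":-13,"dz":6,"ax":0.155,"ay":0.022,"az":-0.09},{"dx":6.3,"dy":-13.8,"dz":6.7,"ax":0.1625,"ay":0.0227,"az":-0.095},{"dx":6.3,"dy":-13.8,"dz":6.7,"ax":0.1625,"ay":0.0227,"az":-0.095},{"dx":6.3,"dy":-13.8,"dz":6.7,"ax":0.1625,"ay":0.0227,"az":-0.095}]' 1 110
python3 st.py -5.5,20 0,20 0,110
```

```text
time_s: 11.65
tool_pos: [0.586, -0.0218, 0.14]
tool_rot: [-0.37, 0.565, 0.659, 0.329]
force: [-7.3, -0.8, -18.5]
width: 0.0346
tail jy abs,rel 9.9 10.6 out 11.8 F U,jy -19.7 -0.4 width 0.03456245320438703
-5.5,20 [ 1.5 14.7  6.5] [-0.1656 -0.032   0.0956]
0,20 [2.8 7.7 6.9] [-0.0837 -0.0185  0.0474]
0,110 [47.2 15.  84.8] [-0.0837 -0.0185  0.0474]
```

```bash
python3 -m inch '[{"dx":0.5,"dy":2,"dz":1,"ax":-0.025,"ay":-0.004,"az":0.014},{"dx":1,"dy":5,"dz":2.5,"ax":-0.06,"ay":-0.011,"az":0.035},{"dx":1.2,"dy":9,"dz":4,"ax":-0.1,"ay":-0.02,"az":0.06},{"dx":1.4,"dy":12.5,"dz":6,"ax":-0.14,"ay":-0.027,"az":0.08},{"dx":1.5,"dy":14.7,"dz":6.5,"ax":-0.166,"ay":-0.032,"az":0.0956},{"dx":1.7,"dy":14.7,"dz":7,"ax":-0.166,"ay":-0.032,"az":0.0956},{"dx":2.5,"dy":12.5,"dz":8,"ax":-0.14,"ay":-0.028,"az":0.08},{"dx":3.5,"dy":10.5,"dz":9,"ax":-0.11,"ay":-0.023,"az":0.063},{"dx":4.3,"dy":8.5,"dz":10,"ax":-0.085,"ay":-0.0185,"az":0.0475},{"dx":4.8,"dy":8.1,"dz":10.5,"ax":-0.0837,"ay":-0.0185,"az":0.0474}]' 1 110
python3 st.py  0,40 0,80 0,120
```

```text
time_s: 12.9
tool_pos: [0.588, -0.0139, 0.1458]
tool_rot: [-0.4, 0.581, 0.641, 0.302]
force: [-10.1, -0.6, -23.4]
width: 0.0345
tail jy abs,rel -1.0 -0.2 out 18.6 F U,jy -25.3 -1.0 width 0.03451461620161432
0,40 [10.7  1.4 18.5] [-0.0025 -0.0072  0.001 ]
0,80 [30.4  4.7 53.1] [-0.0025 -0.0072  0.001 ]
0,120 [50.2  7.9 87.7] [-0.0025 -0.0072  0.001 ]
```

```bash
python3 -m inch '[{"dx":2.5,"dy":0.4,"dz":4.5,"ax":0,"ay":-0.003,"az":0},{"dx":5,"dy":0.8,"dz":9,"ax":0,"ay":-0.005,"az":0},{"dx":8,"dy":1.1,"dz":14,"ax":-0.002,"ay":-0.007,"az":0},{"dx":11,"dy":1.4,"dz":19,"ax":-0.002,"ay":-0.007,"az":0.001},{"dx":15,"dy":2,"dz":26,"ax":-0.002,"ay":-0.007,"az":0.001},{"dx":21,"dy":3,"dz":36,"ax":-0.002,"ay":-0.007,"az":0.001},{"dx":28,"dy":4,"dz":49,"ax":-0.002,"ay":-0.007,"az":0.001},{"dx":36,"dy":5.5,"dz":63,"ax":-0.002,"ay":-0.007,"az":0.001},{"dx":44,"dy":7,"dz":76,"ax":-0.002,"ay":-0.007,"az":0.001},{"dx":50,"dy":8,"dz":88,"ax":-0.002,"ay":-0.007,"az":0.001}]' 1 110
python3 st.py  0,120 0,190
python3 - <<'E'
from h import *
s=manip.capture("side")
cv2.imwrite("pics/s5.png",cv2.resize(s[90:270,235:415],None,fx=3.3,fy=3.3,interpolation=3))
E
```

```text
time_s: 14.15
tool_pos: [0.6387, -0.0057, 0.235]
tool_rot: [-0.403, 0.58, 0.639, 0.303]
force: [0.2, 0.1, -1.4]
width: 0.0345
tail jy abs,rel -0.9 -0.2 out 121.5 F U,jy -1.1 -0.0 width 0.034482629891016366
0,120 [-0.6 -0.3 -1.4] [-0.0004  0.0006 -0.0002]
0,190 [34.   5.4 59.2] [-0.0004  0.0006 -0.0002]
```

View pics/s5.png

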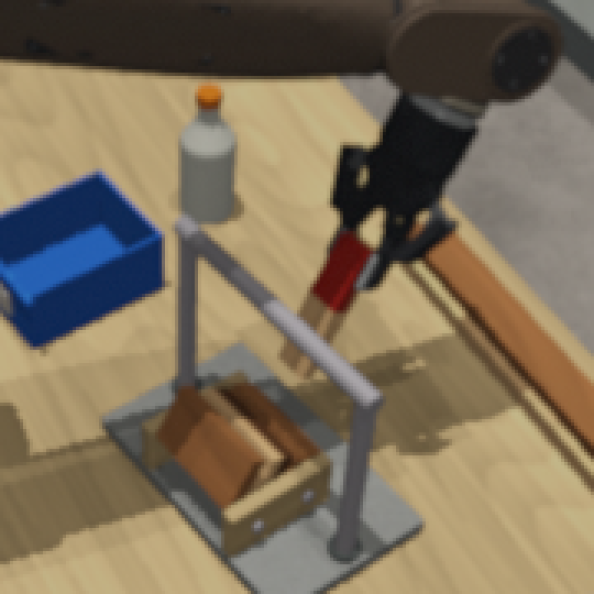

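The wedge is free and held squarely, with the bottle undisturbed. I'm raising it clear of the bar, and checking the bin estimate with the side camera.

```bash
python3 -m inch '[{"dx":6,"dy":1,"dz":10,"ax":0,"ay":0,"az":0},{"dx":15,"dy":2,"dz":26,"ax":0,"ay":0,"az":0},{"dx":24,"dy":4,"dz":42,"ax":0,"ay":0,"az":0},{"dx":32,"dy":5,"dz":60,"ax":0,"ay":0,"az":0},{"dx":34,"dy":6,"dz":80,"ax":0,"ay":0,"az":0},{"dx":34,"dy":8,"dz":100,"ax":0,"ay":0,"az":0},{"dx":34,"dy":12,"dz":120,"ax":0,"ay":0,"az":0},{"dx":32,"dy":20,"dz":135,"ax":0,"ay":0,"az":0},{"dx":28,"dy":30,"dz":142,"ax":0,"ay":0,"az":0},{"dx":24,"dy":40,"dz":145,"ax":0,"ay":0,"az":0}]' 1 110
python3 - <<'E'
from tgt import *
print(delta(np.array([.474,.31,.30]),RT(-1)))
s=cv2.imread("pics/side0.png");s=cv2.resize(s,None,fx=4,fy=4,interpolation=3)
a=.147
for z,c in((.08,(0,255,255)),(0.,(0,255,0))):
    q=[(.488+np.cos(a)*x-np.sin(a)*y,.311+np.sin(a)*x+np.cos(a)*y,z) for x,y in((.085,.065),(.085,-.065),(-.085,-.065),(-.085,.065))]
    q=((proj("side",np.array(q))+.5)*4-.5).round().astype(int); cv2.polylines(s,[q],True,c,1); ce=q.mean(0).astype(int)
cv2.imwrite("pics/bin.png",s[ce[1]-220:ce[1]+180,ce[0]-220:ce[0]+220])
E
```

```text
time_s: 15.45
tool_pos: [0.6633, 0.0352, 0.382]
tool_rot: [-0.404, 0.58, 0.639, 0.304]
force: [1.1, 0.1, -3.3]
width: 0.0347
(array([-189.3,  274.8,  -82. ]), array([-0.0019,  0.0054, -0.0014]))
```

View pics/bin.png

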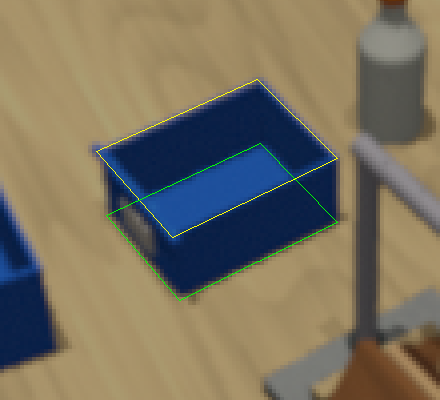

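The rim and floor outlines match the small bin in both cameras at 170 x 130 mm; the other blue bin is bigger. Moving over it now.

```bash
python3 -m inch '[{"dx":-10,"dy":15,"dz":0,"ax":0,"ay":0,"az":0},{"dx":-30,"dy":45,"dz":0,"ax":0,"ay":0,"az":0},{"dx":-55,"dy":80,"dz":0,"ax":0,"ay":0,"az":0},{"dx":-85,"dy":120,"dz":0,"ax":0,"ay":0,"az":0},{"dx":-115,"dy":165,"dz":0,"ax":0,"ay":0,"az":0},{"dx":-145,"dy":210,"dz":-5,"ax":0,"ay":0,"az":0},{"dx":-170,"dy":245,"dz":-25,"ax":0,"ay":0.003,"az":0},{"dx":-185,"dy":267,"dz":-50,"ax":-0.002,"ay":0.005,"az":-0.001},{"dx":-189,"dy":275,"dz":-72,"ax":-0.002,"ay":0.005,"az":-0.001},{"dx":-189,"dy":275,"dz":-82,"ax":-0.002,"ay":0.005,"az":-0.001}]' 1 110
python3 - <<'E'
from tgt import *
print(delta(np.array([.474,.31,.102]),RT(-1)))
s=manip.capture("side");t=manip.capture("top")
cv2.imwrite("pics/st6.png",np.hstack([cv2.resize(s[60:230,200:330],None,fx=3,fy=3,interpolation=3),cv2.resize(t[90:260,120:250],None,fx=3,fy=3,interpolation=3)]))
o,p1,r1=state(); n=p1+r1.as_matrix()[:,0]*.104; print(n,proj("side",n))
E
```

```text
time_s: 16.7
tool_pos: [0.4723, 0.3108, 0.2979]
tool_rot: [-0.402, 0.582, 0.64, 0.3]
force: [0.4, -0.3, -2.0]
width: 0.0343
(array([   1.7,   -0.8, -195.9]), array([ 0.0017, -0.0032, -0.0026]))
[0.42184611 0.30130263 0.20849935] [[234.1598658  139.08240553]]
```

View pics/st6.png

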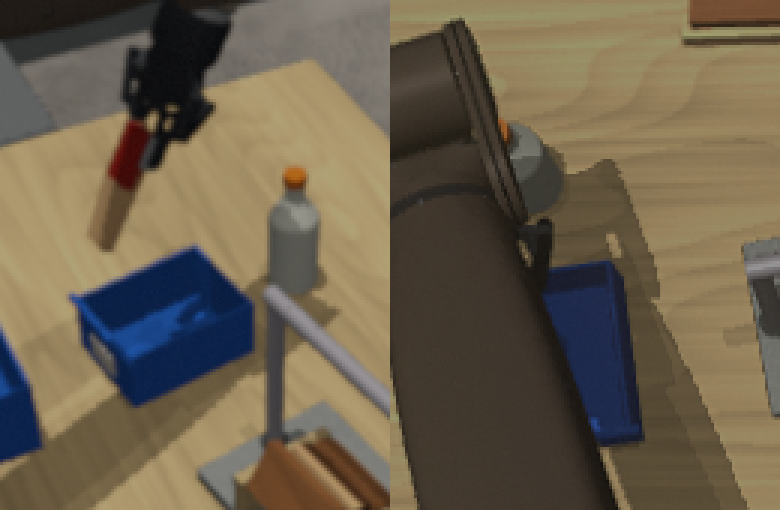

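The nose sits at side pixel (235,140), where predicted (234,139), over the near end of the small bin. The wrist is well above the bottle. Lowering.

```bash
python3 -m inch '[{"dx":1,"dy":-1,"dz":-10,"ax":0,"ay":0,"az":0},{"dx":2,"dy":-1,"dz":-30,"ax":0,"ay":-0.003,"az":-0.002},{"dx":2,"dy":-1,"dz":-55,"ax":0,"ay":-0.003,"az":-0.002},{"dx":2,"dy":-1,"dz":-82,"ax":0,"ay":-0.003,"az":-0.002},{"dx":2,"dy":-1,"dz":-110,"ax":0,"ay":-0.003,"az":-0.002},{"dx":2,"dy":-1,"dz":-135,"ax":0,"ay":-0.003,"az":-0.002},{"dx":2,"dy":-1,"dz":-157,"ax":0,"ay":-0.003,"az":-0.002},{"dx":2,"dy":-1,"dz":-175,"ax":0,"ay":-0.003,"az":-0.002},{"dx":2,"dy":-1,"dz":-187,"ax":0,"ay":-0.003,"az":-0.002},{"dx":2,"dy":-1,"dz":-191,"ax":0,"ay":-0.003,"az":-0.002}]' 1 110
python3 - <<'E'
from tgt import *
print(delta(np.array([.474,.31,.102]),RT(-1)))
s=manip.capture("side")
cv2.imwrite("pics/s7.png",cv2.resize(s[60:230,180:350],None,fx=3.5,fy=3.5,interpolation=3))
E
```

```text
time_s: 18.05
tool_pos: [0.4752, 0.3089, 0.1067]
tool_rot: [-0.402, 0.582, 0.638, 0.302]
force: [-0.1, 0.7, -2.5]
width: 0.0345
(array([-1.2,  1.1, -4.7]), array([ 0.002 , -0.0003,  0.0012]))
```

View pics/s7.png

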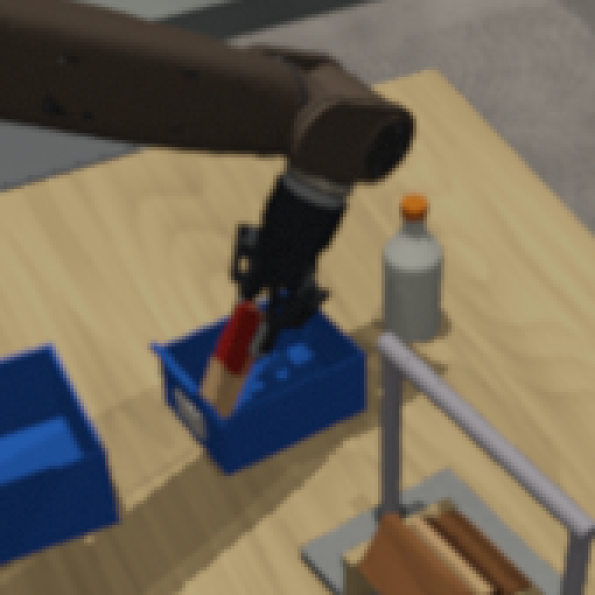

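```bash
python3 -m inch '[{"dx":0,"dy":0,"dz":-3,"ax":0,"ay":0,"az":0},{"dx":-1,"dy":1,"dz":-6,"ax":0,"ay":0,"az":0},{"dx":-1,"dy":1,"dz":-8,"ax":0,"ay":0,"az":0},{"dx":-1,"dy":1,"dz":-8,"ax":0,"ay":0,"az":0},{"dx":-1,"dy":1,"dz":-8,"ax":0,"ay":0,"az":0},{"dx":-1,"dy":1,"dz":-8,"ax":0,"ay":0,"az":0},{"dx":-1,"dy":1,"dz":-8,"ax":0,"ay":0,"az":0},{"dx":-1,"dy":1,"dz":-8,"ax":0,"ay":0,"az":0},{"dx":-1,"dy":1,"dz":-8,"ax":0,"ay":0,"az":0},{"dx":-1,"dy":1,"dz":-8,"ax":0,"ay":0,"az":0}]' 1 110
python3 -m inch '[{"dx":0,"dy":0,"dz":0,"ax":0,"ay":0,"az":0},{"dx":0,"dy":0,"dz":0,"ax":0,"ay":0,"az":0},{"dx":0,"dy":0,"dz":0,"ax":0,"ay":0,"az":0},{"dx":0,"dy":0,"dz":0,"ax":0,"ay":0,"az":0},{"dx":0,"dy":0,"dz":0,"ax":0,"ay":0,"az":0},{"dx":0,"dy":0,"dz":0,"ax":0,"ay":0,"az":0},{"dx":0,"dy":0,"dz":0,"ax":0,"ay":0,"az":0},{"dx":0,"dy":0,"dz":0,"ax":0,"ay":0,"az":0},{"dx":0,"dy":0,"dz":0,"ax":0,"ay":0,"az":0},{"dx":0,"dy":0,"dz":0,"ax":0,"ay":0,"az":0}]' -0.7 60
python3 - <<'E'
from tgt import *
s=manip.capture("side")
cv2.imwrite("pics/s8.png",cv2.resize(s[60:230,180:350],None,fx=3.5,fy=3.5,interpolation=3))
E
```

```text
time_s: 19.35
tool_pos: [0.4748, 0.3102, 0.1]
tool_rot: [-0.402, 0.582, 0.638, 0.303]
force: [1.4, 1.1, 5.6]
width: 0.0348
time_s: 20.6
tool_pos: [0.4748, 0.3102, 0.1001]
tool_rot: [-0.402, 0.582, 0.638, 0.303]
force: [0.0, -0.1, -0.1]
width: 0.0728
```

View pics/s8.png

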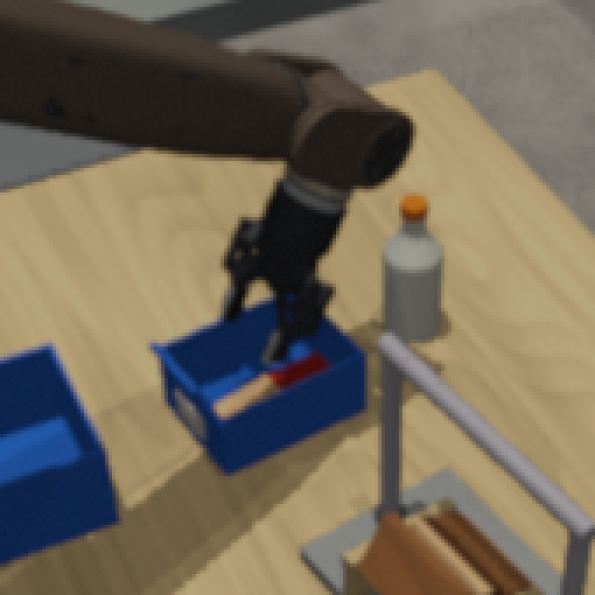

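The wedge lies in the blue bin (crop (270,385)) and has been released. I'm retreating straight up along the tool axis.

```bash
python3 -m inch '[{"dx":3,"dy":0,"dz":8,"ax":0,"ay":0,"az":0},{"dx":6,"dy":0,"dz":22,"ax":0,"ay":0,"az":0},{"dx":6,"dy":0,"dz":40,"ax":0,"ay":0,"az":0},{"dx":6,"dy":0,"dz":65,"ax":0,"ay":0,"az":0},{"dx":6,"dy":0,"dz":95,"ax":0,"ay":0,"az":0},{"dx":0,"dy":0,"dz":125,"ax":0,"ay":0,"az":0},{"dx":0,"dy":0,"dz":155,"ax":0,"ay":0,"az":0},{"dx":0,"dy":0,"dz":175,"ax":0,"ay":0,"az":0},{"dx":0,"dy":0,"dz":180,"ax":0,"ay":0,"az":0},{"dx":0,"dy":0,"dz":180,"ax":0,"ay":0,"az":0}]' -0.7 60
python3 - <<'E'
from tgt import *
s=manip.capture("side");t=manip.capture("top")
cv2.imwrite("pics/s9.png",np.hstack([cv2.resize(s[60:320,180:440],None,fx=1.5,fy=1.5,interpolation=3),cv2.resize(t[60:320,130:420],None,fx=1.38,fy=1.5,interpolation=3)]))
E
```

```text
time_s: 21.9
tool_pos: [0.4747, 0.3101, 0.2797]
tool_rot: [-0.402, 0.582, 0.638, 0.303]
force: [-0.1, 0.7, -0.2]
width: 0.0728
```

View pics/s9.png

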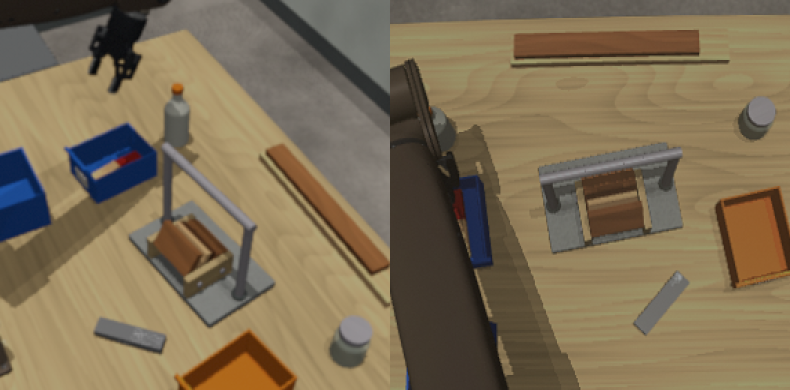

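The wedge lies in the small blue bin, the gripper is clear and the jar and bottle are where they were. Handing in.

```bash
python3 -c "
from bench import manip
print(manip.sign_off())"
```

```text
the job is handed in; nothing more can be done
None
```

The wedge is out of the jig, lying released in the small blue bin. I handed the job in at about 22 s of the 54 s allowed; no verdict was reported.

- **Rocking:** I gripped the red-tailed wooden wedge along its slope. By tool measurement its tail end went 11.2 mm left, 9.8 mm right, 11.6 mm left and 9.9 mm right, plus one more unmeasured swing left. After the fourth swing it was only about 12 mm out, so about 48 mm was still in the slot. The first swing drew it out less than 1 mm instead of the planned 4 mm; the later ones gained about 4 mm each.
- **Force:** The pull along the slope read 10 to 25 N after each swing, well below the 120 N wrist limit.
- **Placing:** I drew the wedge free, lowered it nose first until it touched the bin floor, and let go.
- **Last checks:** The side picture shows the wedge lying inside the small blue bin, with the gripper about 180 mm above where it let go and the force reading near zero. The bottle and jar looked unmoved by eye; I did not measure their positions. In the final top view the arm partly hid the bin and the bottle.
- **Fit errors:** The jig position fit left errors of up to about 2 pixels (roughly 4 mm), so the swings aimed for about 10 mm rather than the 5 mm minimum.

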